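# Close the drawing-ink bottle and put it back in the bottle tray

### The arm

A 6-joint arm with a two-finger parallel gripper is mounted at the origin on the work surface. World frame = base frame: x ahead of the robot, y to its left, z up, the work surface at z = 0. Lengths are in mm, angles in degrees, forces in N, time in s.
With the tool pointing down it reaches from about 275 to 775 mm from the base axis. Payload 14.6 kg.
Tool frame: the origin (TCP) lies between the finger pads; the fingertips stand 19 mm ahead of it and the grasp point (between the pads) is the TCP (env.tips_ahead is the distance from the TCP to the fingertips, in mm); z points along the fingers, y is the line along which they close (so a half turn about z gives the same grasp; the last joint's range is limited). The gripper opens to 85 mm and grips with 20 to 120 N. Pads are 22 mm wide; open, the fingers measure 114 mm over their backs; the gripper's body (76 mm by 85 mm) begins 54 mm behind the grasp point. The pads swing forward as they close: fully open they stand 13 mm farther back than shut.
Start: joints at [-72.554, 15.075, -2.767, 72.158, 0, 81.102], TCP at [232.973, -470.48, 250.278] pointing down, gripper open.
Joint ranges: [-151.79, 151.79], [-50.71, 97.33], [-67.44, 78.34], [-121.81, 120.89], [-77.56, 73.72], [-180, 180]. Speed limits (degrees/s): [108.29, 108.29, 147.25, 159.86, 180, 180].

### API

Orientations are given as a 3x3 rotation matrix whose columns are the frame's x, y, z axes.
In Python, from plant import env gives the robot as it stands.
- The arm moves only by the shell command python3 -m crank 'ROWS'. ROWS is a JSON object of lists of equal length, an entry for each row: "claw": the finger opening in mm, from 0 to 85.4; "slide": the shift along the world's x, y, z in units of 0.8 m (1.0 is 0.8 m), a list of three; "delta_rot": the turn, a rotation vector about the world's x, y, z in units of 0.5 rad (1.0 is 0.5 rad), a list of three. A call has exactly 8 rows; each row is the pose to reach, as a shift and turn from the pose commanded when the call began; what a row does not reach only later rows make up. A row lasts 1/10 s, in which the tool goes at most 50 mm and 8.59 degrees, less where a joint would pass 70% of its speed; a pose out of reach is approached as far as the arm can. A call with a number of a shift or a turn outside -1 to 1 is refused whole. A call with a gripper value outside its range is refused whole. The fingers move at their own pace and stop on an object; the grip force is fixed at half the most. Time passes only in rows, so rows that repeat a pose let the fingers close, or fill a call up. It gives the time, the measured TCP pose, the force, the opening and the grip force at its end, in the units of the state.
- env.get_obs(): the state, without advancing time (a new reading comes with each control period).
- env.grab_frame(name): name is "scene" or "top" or "wrist"; returns a dict with "img" (420x560x3 uint8, red, green, blue), "z_map" (420x560 float32, mm along the optical axis (not along the pixel's ray), 0 where there is no reading), "fx", "fy", "cx", "cy" (pixels), "rvec" (rotation vector, rad) and "tvec" (3), from world to camera coordinates, as OpenCV has them. Camera axes: x right, y down, z forward; pixel columns grow to the right and rows downward; lengths in mm; the calibration is good to about 2 mm. A picture is of the moment at which its call begins.
- env.sign_off(): hands the job in; it is judged then, once.
Trained networks look in a picture, given as the dict that the camera call returned (one of the last four; its "shot" number tells which), for a name from the list of things; names that differ only in an ending like _2 or _b are one class to them, and where a whole thing is asked for, a point or a joint stands for the part that bears it (a point fixed in the world has none). Each returns a list of dicts, best first, with "conf" (0 to 1); they miss things now and then, are a little off and sometimes report something else, mostly with a low value. They report only what shows in the picture. A call takes as long as a camera call. They do not tell look-alikes from the thing itself.
- env.spot_in(target, picture): "point" ([x, y, z] in mm, in the coordinates of the camera as it stood for that picture, good to about 4 mm: the middle of the surface that is visible of it).
- env.cut_out(target, picture): "mask" (420x560 bool, what is visible of it).
The state is a dict: "t": time; "joint_positions": joint angles; "dq": joint speeds; "effort": joint torques, N m; "tool_pos": TCP position; "orientation": TCP orientation; "wrist_force": force on the tool from outside, world axes, zero at the start; "moment": the same for the moment, N m; "opening": opening from 0.0 (shut) to 1.0 (fully open); "gripper_force": force on a finger pad.
Only numpy, scipy, OpenCV 4.12 (cv2) and the standard library are available. Lean on these libraries where they do the work, as an engineer would, in place of code of your own. Each camera call takes 0.05 s, during which the arm holds its last target. There are 200 camera calls.

### The job

The brown ink bottle standing out on the drawing table has its cap only loosely on: screw the cap clockwise until it is fully home while the bottle stays standing on the table, and only then lift the bottle. Stand it upright in the empty middle compartment of the wooden bottle tray, setting it down on the tray's floor rather than dropping it in. Keep the bottle upright all the way and leave everything else on the table where it is.

Things in the scene. Friction and masses are not known exactly. Their poses are not given: they have to be found in the camera images.
- ink_bottle_mid (a point): Centre, half-way up (75 mm above its foot), of the loose round brown glass bottle with a white paper label that stands out on the table: body 62 mm across and straight up to 88 mm, shoulder narrowing to a 25 mm neck at 113 mm, black ribbed screw cap from 124 to 150 mm. About 0.45 kg (0.36 to 0.57). z is the bottle's axis, upwards. With cap and neck ring it is round, so any grasp yaw will do.
- ink_cap_mid (a point): Centre of that bottle's cap: a black ribbed cylinder 34 mm across and 26 mm high, on the bottle's axis 137 mm above its foot (top 13 mm above this point). The cap turns with light drag (about 0.03 N m), stays at the same height and cannot come off; the bottle's own weight on the table is enough to keep it from turning along. The shut bottle may be carried by its cap. Its yaw turns with cap and bottle.
- ink_cap (a joint): Angle of the cap on its thread, rad: 0 is screwed fully home against its stop, and it grows as the cap is unscrewed (counter-clockwise seen from above), to 3.6 at most. It starts between 2.0 and 3.4, so it takes two or more turns of the hand, clockwise seen from above, with fresh grasps between; turned past its stop it takes the bottle round with it, which does no harm.
- tray_place (a point): Centre of the floor of the empty middle compartment of the wooden bottle tray, 6 mm above the table. The tray is fixed, 92 x 262 x 60 mm high, walls and dividers 6 mm, three compartments in a row along its y axis; each is 80 mm (x) by 79 mm (y) inside, 54 mm deep; x and y are the tray's own axes. The outer two are taken.
- tray_bottle_mid (a point): Centre, half-way up (75 mm), of a second such bottle, already shut, standing in an outer compartment of the tray (85.5 mm from the middle of the tray's row): 62 mm across, 150 mm high, so its top is 156 mm above the table: a bottle carried over it must clear that. To be left alone.
- tray_jar_mid (a point): Centre, half-way up (43 mm), of a clear jar with a metal lid in the other outer compartment: 62 mm across, 86 mm high. To be left alone.
- gum_jar_mid (a point): Centre, half-way up (51 mm), of a squat amber jar with a wide white lid, standing on the table: 72 mm across, 102 mm high. To be left alone.
- cup_mid (a point): Centre, half-way up (26 mm), of a white cup of crayons, 68 mm across the rim, 52 mm high (crayons to 94 mm). To be left alone.
- block_mid (a point): Centre of a small wooden block lying on the table, 75 x 30 x 32 mm high. To be left alone.
- block2_mid (a point): Centre of a square wooden block lying on the table, 50 x 50 x 25 mm high. To be left alone.
- holder_mid (a point): Middle of a brass crayon holder lying on the table, 118 mm long (its x axis), 10 mm thick. To be left alone.
- brush_grip (a point): Grip of a 200 mm brush lying on the table. To be left alone.
There are look-alikes about, which are no part of the job. What is shaped like the part that bears ink_bottle_mid but blue or yellow is not meant.

How it is judged (in metres and radians):
On the way:
1. the cap is screwed fully home while the bottle stands on the table (value of joint ink_cap below 0.12 rad and height (world z) of ink_bottle_mid below 0.095 m and angle between ink_bottle_mid's own z axis and vertical below 0.15 rad), for 0.2 s.
At the end, for the whole second after the job is handed in: The cap is home (within 0.12 rad of its stop) and the bottle stands upright (within 0.08 rad), at rest, on the floor of the tray's middle compartment (its foot within 4 mm of the floor's height, its axis within 18 mm of the compartment's centre) (value of joint ink_cap below 0.12 rad and horizontal distance between ink_bottle_mid and tray_place below 0.018 m and z of ink_bottle_mid in the frame of tray_place between 0.071 and 0.079 m and angle between ink_bottle_mid's own z axis and vertical below 0.08 rad and linear speed of ink_bottle below 0.02 m/s); the robot touches nothing.
It fails at once if the bottle is lifted (20 mm or more) while its cap is still more than 0.2 rad from home (value of joint ink_cap above 0.2 rad and height (world z) of ink_bottle_mid above 0.095 m).
It fails at once if the bottle is tipped by more than 0.5 rad (angle between ink_bottle_mid's own z axis and vertical above 0.5 rad).
It fails at once if the bottle is let go more than 20 mm above the compartment's floor (horizontal distance between ink_bottle_mid and tray_place below 0.06 m and z of ink_bottle_mid in the frame of tray_place above 0.095 m and contact force between ink_bottle and the fingers below 0.01 N).
It fails at once if another thing on the table is pushed more than 40 mm (distance of any of tray_bottle_mid, tray_jar_mid, gum_jar_mid, cup_mid, block_mid, block2_mid, holder_mid, brush_grip from where it was at the start of the episode above 0.04 m).
It also fails if it takes over 54 s, if anything falls off the work surface, if the arm or the gripper's body presses on something with over 40 N, if the wrist force passes 120 N, or if a joint passes its speed limit or range.

## Working session

There is one attempt and no reset: what is moved stays moved. The work goes in short steps, Python scripts to look and compute and a shell command to move; the robot and the scene stay as the last step left them, time stands still between calls to the robot, and variables do not carry over. Pictures are saved under pics/ and viewed, at most 10 in all, crops included, and the job is handed in when it is done.

```bash
mkdir -p pics; ls; cat > h.py <<'E'
import numpy as np, cv2
from plant import env
def T(p):
    R=cv2.Rodrigues(np.array(p["rvec"],float))[0]; return R,np.array(p["tvec"],float).ravel()
def toworld(p,c):
    R,t=T(p); return R.T@(np.array(c)-t)
def px(p,c): return (round(p["fx"]*c[0]/c[2]+p["cx"]),round(p["fy"]*c[1]/c[2]+p["cy"]))
def cloud(p,mask=None):
    z=p["z_map"]; v,u=np.nonzero((z>0)&(True if mask is None else mask)); d=z[v,u]
    R,t=T(p); c=np.stack([(u-p["cx"])*d/p["fx"],(v-p["cy"])*d/p["fy"],d],1); return (c-t)@R
def save(p,n): cv2.imwrite("pics/"+n,p["img"][:,:,::-1])
E
python3 - <<'E'
from h import *
for n in("scene","top"):
    p=env.grab_frame(n); save(p,n+"1.png")
    for t in ["ink_bottle_mid","ink_cap_mid","tray_place","tray_bottle_mid","tray_jar_mid","gum_jar_mid","cup_mid"]:
        for d in env.spot_in(t,p)[:5]:
            print(n,t,round(d["conf"],2),px(p,d["point"]),toworld(p,d["point"]).round())
o=env.get_obs();print({k:np.round(v,3).tolist() for k,v in o.items()})
E
```

```text
pics
scene ink_bottle_mid 0.92 (277, 197) [536.   2.  81.]
scene ink_bottle_mid 0.82 (179, 213) [ 418. -255.   87.]
scene ink_bottle_mid 0.56 (230, 206) [ 483. -125.   83.]
scene ink_cap_mid 0.74 (175, 195) [ 413. -252.  147.]
scene ink_cap_mid 0.67 (253, 252) [ 624. -153.   29.]
scene ink_cap_mid 0.52 (276, 177) [527.   8. 147.]
scene tray_place 0.63 (342, 177) [547. 271.  28.]
scene tray_bottle_mid 0.9 (364, 154) [571. 338. 103.]
scene tray_jar_mid 0.78 (315, 169) [513. 179.  84.]
scene gum_jar_mid 0.61 (208, 243) [ 559. -252.   79.]
scene cup_mid 0.6 (354, 224) [737. 118.  52.]
scene cup_mid 0.47 (208, 243) [ 558. -250.   77.]
top ink_bottle_mid 0.73 (307, 254) [ 459. -112.  104.]
top ink_bottle_mid 0.71 (258, 234) [511.  13. 103.]
top ink_bottle_mid 0.61 (357, 278) [ 400. -239.  105.]
top ink_cap_mid 0.76 (363, 280) [ 398. -244.  149.]
top ink_cap_mid 0.68 (309, 252) [ 465. -113.  150.]
top ink_cap_mid 0.44 (255, 230) [516.  20. 150.]
top tray_place 0.56 (164, 228) [530. 277.  13.]
top tray_place 0.34 (217, 154) [731. 131.  55.]
top tray_bottle_mid 0.86 (130, 216) [553. 340. 107.]
top tray_jar_mid 0.62 (191, 240) [495. 186.  89.]
top tray_jar_mid 0.48 (130, 215) [555. 340. 105.]
top tray_jar_mid 0.22 (165, 229) [528. 275.  13.]
top gum_jar_mid 0.81 (355, 228) [ 528. -237.   99.]
{'t': 0.8, 'joint_positions': [-72.554, 15.074, -2.766, 72.158, -0.001, 81.103], 'dq': [0.001, -0.118, 0.061, 0.001, 0.016, 0.005], 'effort': [0.002, -63.738, 38.477, 0.0, -0.0, -0.0], 'tool_pos': [232.973, -470.495, 250.294], 'orientation': [[0.896, 0.444, -0.0], [0.444, -0.896, -0.0], [-0.0, 0.0, -1.0]], 'wrist_force': [-0.605, 0.118, 0.062], 'moment': [0.02, 0.011, -0.015], 'gripper_force': 0.0, 'opening': 1.002}
```

View pics/scene1.png

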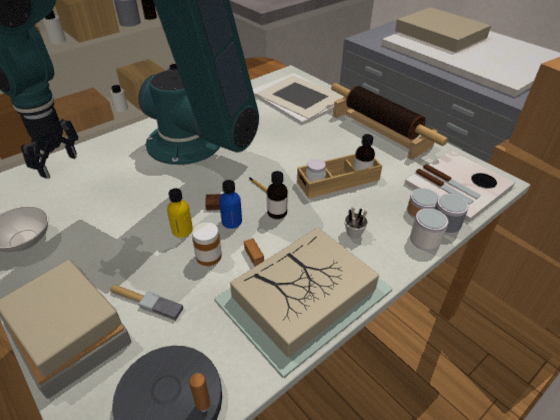

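View pics/top1.png

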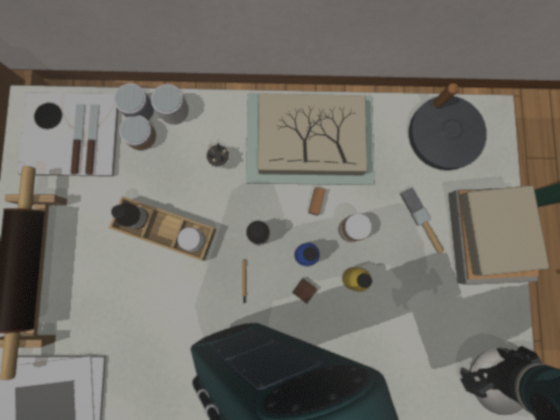

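In the scene picture there are three bottles standing out: dark brown with a white label at (277,197), blue at (230,206) and yellow at (179,213). A fourth, brown one at (364,154) is already in the tray. The target is the one at (277,197), which is (258,232) in the top view. I'll confirm it in a crop and measure more exactly.

```bash
python3 - <<'E'
from h import *
from scipy.optimize import least_squares
def circ(q):
    r=least_squares(lambda a:np.hypot(q[:,0]-a[0],q[:,1]-a[1])-a[2],[*q.mean(0)[:2],30],loss="soft_l1").x; return r
p=env.grab_frame("scene"); cv2.imwrite("pics/crop1.png",cv2.resize(p["img"][130:260,150:390,::-1],None,fx=3.2,fy=3.2,interpolation=cv2.INTER_CUBIC))
C={}
C["scene"]=cloud(p); q=env.grab_frame("top"); C["top"]=cloud(q)
for n,c in C.items():
    near=c[np.hypot(c[:,0]-518,c[:,1]-18)<60]
    print(n,"table z",np.median(near[near[:,2]<15][:,2]).round(1))
    cap=near[(near[:,2]>140)]; print(" cap top n",len(cap),"mean",cap.mean(0).round(1),"mid",((cap.max(0)+cap.min(0))/2).round(1), cap[:,2].max().round(1))
    b=near[(near[:,2]>20)&(near[:,2]<85)]; print(" body fit",len(b),circ(b).round(1) if len(b)>10 else "")
    cs=near[(near[:,2]>126)&(near[:,2]<146)]; print(" cap side",len(cs),circ(cs).round(1) if len(cs)>10 else "")
    # tray: rim points
    t=c[(abs(c[:,0]-535)<110)&(abs(c[:,1]-265)<160)]
    r=t[(t[:,2]>54)&(t[:,2]<66)]
    (ctr,sz,an)=cv2.minAreaRect(r[:,:2].astype(np.float32)); print(" rim",len(r),np.round(ctr,1),np.round(sz,1),round(an,1))
    for nm,xy,h in(("bot",(558,340),156),("jar",(500,186),92)):
        k=t[(np.hypot(t[:,0]-xy[0],t[:,1]-xy[1])<50)&(t[:,2]>h-6)&(t[:,2]<h+6)]; print(nm,len(k),k.mean(0).round(1))
E
```

```text
scene table z -0.6
 cap top n 95 mean [523.1  12.9 147.8] mid [520.6  15.1 146.9] 153.2
 body fit 328 [520.   16.2  30.6]
 cap side 70 [519.6  16.4  16.9]
 rim 467 [531.  272.5] [263.4 100.9] 72.1
bot 62 [563.4 351.5 154.6]
jar 178 [503.9 190.8  90.9]
top table z -0.1
 cap top n 150 mean [516.7  15.4 149.4] mid [517.   15.3 147.9] 155.5
 body fit 29 [517.1  15.6  31. ]
 cap side 10 
 rim 665 [527.7 273.3] [263.8  92. ] 71.5
bot 160 [557.9 352.7 155.5]
jar 389 [497.9 192.5  91.7]
```

View pics/crop1.png

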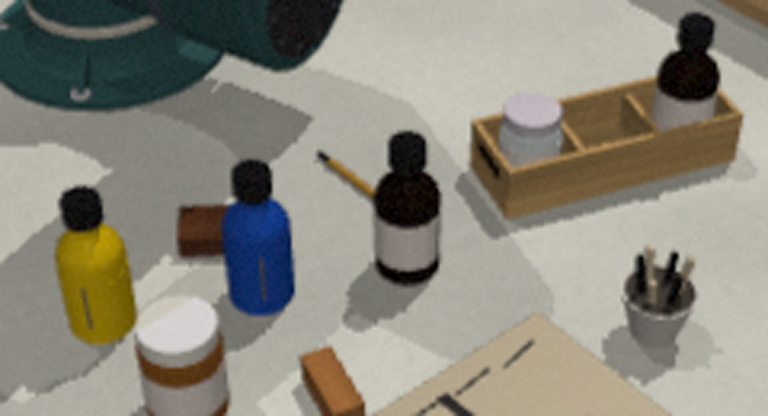

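The crop confirms it: the brown bottle with the white label and black cap is at crop (407,210), apart from the blue (252,235) and yellow (95,270) ones. The bottle axis is at about (518.5, 16) and the empty middle compartment at about (528.5, 273).

J6 runs -180 to 180. If I wind it counter-clockwise by about 4 rad on the approach, a single grasp can turn the cap the full distance.

```bash
python3 -m crank '{"claw":[70,70,70,70,70,70,70,70],"slide":[[0.022,0.038,0],[0.045,0.076,0],[0.067,0.114,0],[0.089,0.152,0],[0.112,0.19,0],[0.134,0.228,0],[0.156,0.266,0],[0.178,0.304,0]],"delta_rot":[[0,0,0.125],[0,0,0.25],[0,0,0.375],[0,0,0.5],[0,0,0.625],[0,0,0.75],[0,0,0.875],[0,0,1]]}'
python3 -m crank '{"claw":[70,70,70,70,70,70,70,70],"slide":[[0.022,0.038,0],[0.045,0.076,0],[0.067,0.114,0],[0.089,0.152,0],[0.112,0.19,0],[0.134,0.228,0],[0.156,0.266,0],[0.178,0.304,0]],"delta_rot":[[0,0,0.125],[0,0,0.25],[0,0,0.375],[0,0,0.5],[0,0,0.625],[0,0,0.75],[0,0,0.875],[0,0,1]]}'
for i in 1; do python3 - <<'E'
from h import *
print(np.round(env.get_obs()["joint_positions"],1))
p=env.grab_frame("wrist"); save(p,"w1.png"); c=cloud(p)
k=c[(np.hypot(c[:,0]-518,c[:,1]-16)<35)&(c[:,2]>144)&(c[:,2]<160)]
print(len(k), k.mean(0).round(1) if len(k) else "", ((k.max(0)+k.min(0))/2).round(1) if len(k) else "", (k.max(0)-k.min(0)).round(1) if len(k) else "")
for d in env.spot_in("ink_cap_mid",p)[:3]: print(d["conf"],toworld(p,d["point"]).round(1),px(p,d["point"]))
E
done
```

```text
t: 1.7
tool_pos: [375.9, -226.0, 250.4]
orientation: [[0.572, 0.82, 0.0], [0.82, -0.572, -0.0], [-0.0, 0.0, -1.0]]
wrist_force: [0.4, -0.5, 0.1]
opening: 0.819
gripper_force: 0.0
t: 2.5
tool_pos: [518.3, 17.4, 250.3]
orientation: [[0.108, 0.994, 0.0], [0.994, -0.108, -0.0], [-0.0, 0.0, -1.0]]
wrist_force: [0.9, -0.3, 0.4]
opening: 0.821
gripper_force: 0.0
[-7.1 14.4 -3.7 71.9 -0.  89.1]
2207 [519.2  18.  149.8] [519.1  17.  148.5] [35.1 34.7  8.9]
0.79 [464.  -99.5 146.6] (227, 370)
0.6 [519.5  19.1 149.1] (285, 211)
```

Cap at (519.1, 17.2), and the TCP is already within 1 mm. I'll wind on counter-clockwise, descending during the last turns.

```bash

python3 -m crank '{"claw":[70,70,70,70,70,70,70,70],"slide":[[0,0,0],[0,0,0],[0,0,0],[0,0,0],[0,0,0],[0.001,0,0],[0.001,0,0],[0.001,0,0]],"delta_rot":[[0,0,0.125],[0,0,0.25],[0,0,0.375],[0,0,0.5],[0,0,0.625],[0,0,0.75],[0,0,0.875],[0,0,1]]}' | head -1
python3 -m crank '{"claw":[70,70,70,70,70,70,70,70],"slide":[[0,0,0],[0,0,0],[0,0,0],[0,0,0],[0,0,0],[0,0,0],[0,0,0],[0,0,0]],"delta_rot":[[0,0,0.125],[0,0,0.25],[0,0,0.375],[0,0,0.5],[0,0,0.625],[0,0,0.75],[0,0,0.875],[0,0,1]]}' | head -1
python3 -m crank '{"claw":[70,70,70,70,70,70,70,70],"slide":[[0,0,0],[0,0,0],[0,0,0],[0,0,0],[0,0,0],[0,0,0],[0,0,0],[0,0,0]],"delta_rot":[[0,0,0.125],[0,0,0.25],[0,0,0.375],[0,0,0.5],[0,0,0.625],[0,0,0.75],[0,0,0.875],[0,0,1]]}' | head -1
python3 -m crank '{"claw":[70,70,70,70,70,70,70,70],"slide":[[0,0,0],[0,0,0],[0,0,0],[0,0,0],[0,0,0],[0,0,0],[0,0,0],[0,0,0]],"delta_rot":[[0,0,0.125],[0,0,0.25],[0,0,0.375],[0,0,0.5],[0,0,0.625],[0,0,0.75],[0,0,0.875],[0,0,1]]}' | head -1
python3 -m crank '{"claw":[70,70,70,70,70,70,70,70],"slide":[[0,0,-0.009],[0,0,-0.018],[0,0,-0.026],[0,0,-0.035],[0,0,-0.044],[0,0,-0.052],[0,0,-0.061],[0,0,-0.07]],"delta_rot":[[0,0,0.125],[0,0,0.25],[0,0,0.375],[0,0,0.5],[0,0,0.625],[0,0,0.75],[0,0,0.875],[0,0,1]]}' 
python3 - <<'E'
from h import *
print(np.round(env.get_obs()["joint_positions"],1))
p=env.grab_frame("wrist"); c=cloud(p)
k=c[(np.hypot(c[:,0]-518,c[:,1]-16)<35)&(c[:,2]>144)&(c[:,2]<160)]
print(len(k), k.mean(0).round(1), ((k.max(0)+k.min(0))/2).round(1),(k.max(0)-k.min(0)).round(1))
E
```

```text
t: 3.4
t: 4.2
t: 5.0
t: 5.8
t: 6.6
tool_pos: [518.3, 15.4, 194.1]
orientation: [[-0.682, -0.731, 0.0], [-0.731, 0.682, -0.0], [0.0, -0.0, -1.0]]
wrist_force: [0.3, -0.7, -0.2]
opening: 0.822
gripper_force: 0.0
[ -7.3  15.8 -10.6  63.6  -0.  -54.3]
3649 [517.8  15.2 149.8] [518.9  16.1 148.3] [35.2 34.7  8.5]
```

```bash

python3 -m crank '{"claw":[70,70,70,70,70,70,70,70],"slide":[[0.001,0.001,-0.009],[0.001,0.001,-0.018],[0.001,0.001,-0.026],[0.001,0.001,-0.035],[0.001,0.001,-0.044],[0.001,0.001,-0.052],[0.001,0.001,-0.061],[0.001,0.001,-0.07]],"delta_rot":[[0,0,0.125],[0,0,0.25],[0,0,0.375],[0,0,0.5],[0,0,0.625],[0,0,0.75],[0,0,0.875],[0,0,1]]}' 
python3 -m crank '{"claw":[50,42,36,30,26,26,26,26],"slide":[[0,0,0],[0,0,0],[0,0,0],[0,0,0],[0,0,0],[0,0,0],[0,0,0],[0,0,0]],"delta_rot":[[0,0,0],[0,0,0],[0,0,0],[0,0,0],[0,0,0],[0,0,0],[0,0,0],[0,0,0]]}' 
python3 - <<'E'
from h import *
print(np.round(env.get_obs()["joint_positions"],1))
p=env.grab_frame("scene"); cv2.imwrite("pics/g1.png",cv2.resize(p["img"][110:260,180:420,::-1],None,fx=3,fy=3,interpolation=cv2.INTER_CUBIC))
E
```

```text
t: 7.45
tool_pos: [519.3, 16.3, 138.3]
orientation: [[-0.249, -0.968, 0.0], [-0.968, 0.249, -0.0], [0.0, -0.0, -1.0]]
wrist_force: [0.4, -0.3, 0.1]
opening: 0.823
gripper_force: 0.0
t: 8.25
tool_pos: [519.6, 16.7, 139.0]
orientation: [[-0.251, -0.968, 0.001], [-0.968, 0.251, -0.0], [-0.0, -0.001, -1.0]]
wrist_force: [-1.7, -0.9, 4.7]
opening: 0.383
gripper_force: 59.1
[ -7.1  18.  -16.5  55.4  -0.  -82.6]
```

View pics/g1.png

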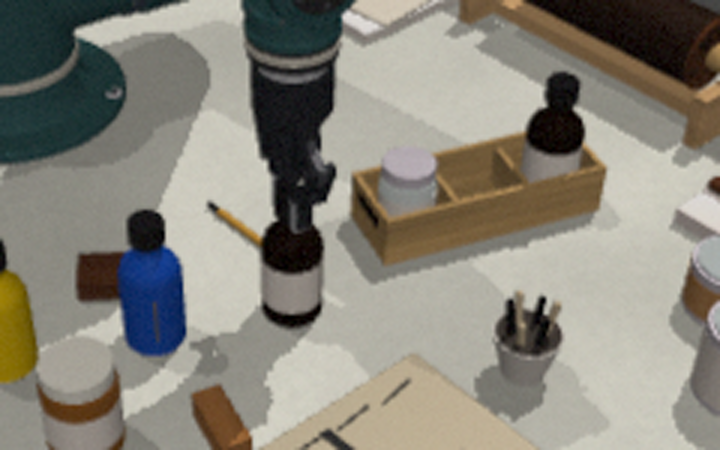

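The fingers hold the cap (33 mm opening, 59 N) with the bottle standing upright at (291,270) in the crop. Now I turn clockwise, logging the moment after each call.

```bash
cat > m.py <<'E'
from h import *
o=env.get_obs();print(o["t"],"q6",np.round(o["joint_positions"][5],1),"M",np.round(o["moment"],3),"F",np.round(o["wrist_force"],1),"z",np.round(o["tool_pos"],1),"grip",o["gripper_force"])
E
python3 m.py
python3 -m crank '{"claw":[26,26,26,26,26,26,26,26],"slide":[[0,0,0],[0,0,0],[0,0,0],[0,0,0],[0,0,0],[0,0,0],[0,0,0],[0,0,0]],"delta_rot":[[0,0,-0.125],[0,0,-0.25],[0,0,-0.375],[0,0,-0.5],[0,0,-0.625],[0,0,-0.75],[0,0,-0.875],[0,0,-1]]}' >/dev/null; python3 m.py
python3 -m crank '{"claw":[26,26,26,26,26,26,26,26],"slide":[[0,0,0],[0,0,0],[0,0,0],[0,0,0],[0,0,0],[0,0,0],[0,0,0],[0,0,0]],"delta_rot":[[0,0,-0.125],[0,0,-0.25],[0,0,-0.375],[0,0,-0.5],[0,0,-0.625],[0,0,-0.75],[0,0,-0.875],[0,0,-1]]}' >/dev/null; python3 m.py
python3 -m crank '{"claw":[26,26,26,26,26,26,26,26],"slide":[[0,0,0],[0,0,0],[0,0,0],[0,0,0],[0,0,0],[0,0,0],[0,0,0],[0,0,0]],"delta_rot":[[0,0,-0.125],[0,0,-0.25],[0,0,-0.375],[0,0,-0.5],[0,0,-0.625],[0,0,-0.75],[0,0,-0.875],[0,0,-1]]}' >/dev/null; python3 m.py
python3 -m crank '{"claw":[26,26,26,26,26,26,26,26],"slide":[[0,0,0],[0,0,0],[0,0,0],[0,0,0],[0,0,0],[0,0,0],[0,0,0],[0,0,0]],"delta_rot":[[0,0,-0.125],[0,0,-0.25],[0,0,-0.375],[0,0,-0.5],[0,0,-0.625],[0,0,-0.75],[0,0,-0.875],[0,0,-1]]}' >/dev/null; python3 m.py
```

```text
8.3 q6 -82.6 M [0.047 0.326 0.012] F [-1.6  0.4  5.5] z [519.5  16.7 138.9] grip 59.07319486141205
9.1 q6 -53.8 M [-0.034  0.261  0.012] F [-1.5  0.9  4.2] z [519.6  16.6 139. ] grip 58.90381157398224
9.9 q6 -25.2 M [-0.184  0.32  -0.004] F [-1.5 -0.4  5.6] z [519.6  16.6 139. ] grip 58.919055461883545
10.7 q6 3.5 M [-0.323  0.463  0.003] F [-1.6 -1.2  4.7] z [519.5  16.5 138.9] grip 58.955989480018616
11.5 q6 32.1 M [-0.392  0.559  0.047] F [-2.3 -1.2  5.4] z [519.5  16.5 138.9] grip 59.0149587392807
```

```bash

python3 -m crank '{"claw":[26,26,26,26,26,26,26,26],"slide":[[0,0,0],[0,0,0],[0,0,0],[0,0,0],[0,0,0],[0,0,0],[0,0,0],[0,0,0]],"delta_rot":[[0,0,-0.125],[0,0,-0.25],[0,0,-0.375],[0,0,-0.5],[0,0,-0.625],[0,0,-0.75],[0,0,-0.875],[0,0,-1]]}' >/dev/null; python3 m.py
python3 -m crank '{"claw":[26,26,26,26,26,26,26,26],"slide":[[0,0,0],[0,0,0],[0,0,0],[0,0,0],[0,0,0],[0,0,0],[0,0,0],[0,0,0]],"delta_rot":[[0,0,-0.125],[0,0,-0.25],[0,0,-0.375],[0,0,-0.5],[0,0,-0.625],[0,0,-0.75],[0,0,-0.875],[0,0,-1]]}' >/dev/null; python3 m.py
python3 -m crank '{"claw":[26,26,26,26,26,26,26,26],"slide":[[0,0,0],[0,0,0],[0,0,0],[0,0,0],[0,0,0],[0,0,0],[0,0,0],[0,0,0]],"delta_rot":[[0,0,-0.125],[0,0,-0.25],[0,0,-0.375],[0,0,-0.5],[0,0,-0.625],[0,0,-0.75],[0,0,-0.875],[0,0,-1]]}' >/dev/null; python3 m.py
python3 -m crank '{"claw":[26,26,26,26,26,26,26,26],"slide":[[0,0,0],[0,0,0],[0,0,0],[0,0,0],[0,0,0],[0,0,0],[0,0,0],[0,0,0]],"delta_rot":[[0,0,-0.125],[0,0,-0.25],[0,0,-0.375],[0,0,-0.5],[0,0,-0.625],[0,0,-0.75],[0,0,-0.875],[0,0,-1]]}' >/dev/null; python3 m.py
python3 - <<'E'
from h import *
p=env.grab_frame("scene"); cv2.imwrite("pics/g2.png",cv2.resize(p["img"][110:260,180:420,::-1],None,fx=3,fy=3,interpolation=cv2.INTER_CUBIC))
E
```

```text
12.3 q6 60.8 M [-0.15   0.146  0.154] F [-0.8 -0.1  3.1] z [519.8  16.6 138.9] grip 59.026490449905396
13.1 q6 89.4 M [-0.06   0.232  0.065] F [0.  0.  4.8] z [519.7  16.6 138.9] grip 59.01890695095062
13.9 q6 118.1 M [0.    0.211 0.06 ] F [-0.5  0.7  4. ] z [519.7  16.6 138.9] grip 59.02414619922638
14.7 q6 146.7 M [0.106 0.112 0.072] F [-1.2 -0.5  4.4] z [519.7  16.7 138.9] grip 59.02025520801544
```

View pics/g2.png

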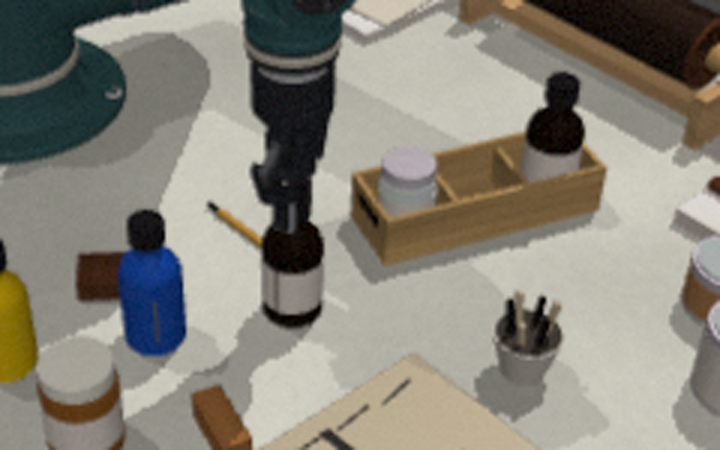

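The moment about z jumped in turn 5 and stayed up. The label's dark seam has now come into view at crop (274,285), so the bottle is turning along and the cap is home. Next I lift and carry over the tray.

```bash

python3 -m crank '{"claw":[26,26,26,26,26,26,26,26],"slide":[[0,0,0.01],[0,0,0.03],[0,0,0.05],[0,0,0.075],[0,0,0.1],[0,0,0.125],[0,0,0.145],[0,0,0.15]],"delta_rot":[[0,0,0],[0,0,0],[0,0,0],[0,0,0],[0,0,0],[0,0,0],[0,0,0],[0,0,0]]}' ; python3 m.py
python3 -m crank '{"claw":[26,26,26,26,26,26,26,26],"slide":[[0,0.01,0],[0.001,0.03,0],[0.002,0.06,0],[0.003,0.09,0],[0.004,0.12,0],[0.005,0.145,0],[0.006,0.157,0],[0.006,0.16,0]],"delta_rot":[[0,0,0],[0,0,0],[0,0,0],[0,0,0],[0,0,0],[0,0,0],[0,0,0],[0,0,0]]}' >/dev/null
python3 -m crank '{"claw":[26,26,26,26,26,26,26,26],"slide":[[0.001,0.01,0],[0.001,0.03,0],[0.002,0.06,0],[0.003,0.09,0],[0.004,0.12,0],[0.005,0.145,0],[0.005,0.157,0],[0.005,0.16,0]],"delta_rot":[[0,0,0],[0,0,0],[0,0,0],[0,0,0],[0,0,0],[0,0,0],[0,0,0],[0,0,0]]}' 
python3 - <<'E'
from h import *
p=env.grab_frame("scene"); cv2.imwrite("pics/g3.png",cv2.resize(p["img"][60:240,240:440,::-1],None,fx=3,fy=3,interpolation=cv2.INTER_CUBIC))
q=env.grab_frame("wrist"); save(q,"w3.png")
for n,f in (("scene",p),("wrist",q),("top",env.grab_frame("top"))):
    c=cloud(f)
    t=c[(abs(c[:,0]-535)<110)&(abs(c[:,1]-265)<160)]
    r=t[(t[:,2]>55)&(t[:,2]<64)]
    (ctr,sz,an)=cv2.minAreaRect(r[:,:2].astype(np.float32)); print(n," rim",len(r),np.round(ctr,1),np.round(sz,1),round(an,1))
    # held bottle
    b=c[(np.hypot(c[:,0]-528,c[:,1]-273)<50)&(c[:,2]>122)&(c[:,2]<205)]
    print(len(b),"held",((b.max(0)+b.min(0))/2).round(1),(b.max(0)-b.min(0)).round(1),b[:,2].min().round(1)) if len(b) else 0
E
```

```text
t: 15.55
tool_pos: [519.7, 16.6, 260.0]
orientation: [[0.896, 0.445, 0.002], [0.445, -0.896, -0.0], [0.002, 0.001, -1.0]]
wrist_force: [-0.6, 0.4, -5.1]
opening: 0.383
gripper_force: 60.2
15.55 q6 146.4 M [-0.021 -0.08   0.003] F [-0.6  0.4 -5.1] z [519.7  16.6 260. ] grip 60.156211853027344
t: 17.15
tool_pos: [528.0, 273.6, 258.0]
orientation: [[0.896, 0.445, -0.0], [0.445, -0.896, -0.0], [-0.0, -0.0, -1.0]]
wrist_force: [-0.2, 0.3, -4.5]
opening: 0.378
gripper_force: 60.3
scene  rim 400 [531.6 272.5] [265.8  98.5] 71.5
462 held [534.2 266.1 163.6] [59.6 57.2 82.4] 122.5
wrist  rim 4634 [529.6 273.8] [263.1  92.3] 71.4
2261 held [543.3 277.4 163.5] [33.2 54.3 82.9] 122.0
top  rim 444 [523.  259.6] [234.9  92.1] 71.5
228 held [523.3 259.  164. ] [56.5 39.4 81.5] 123.3
```

View pics/g3.png

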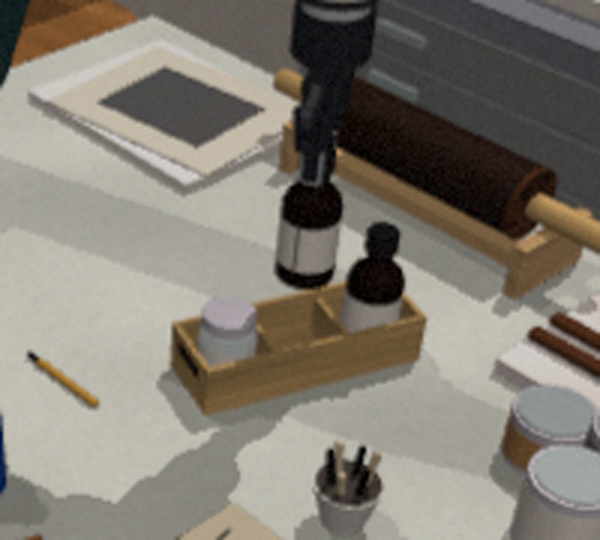

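View pics/w3.png

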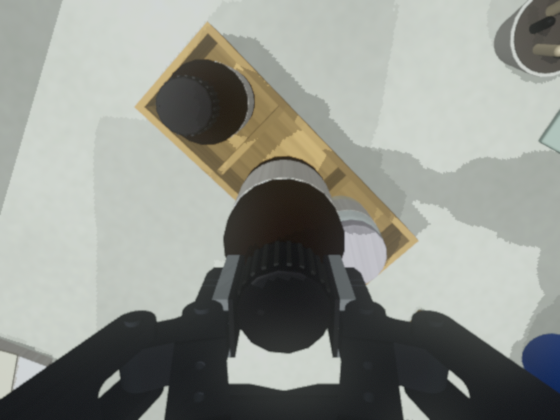

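The bottle hangs upright over the empty compartment in the scene crop (310,235), and the wrist view shows it between the jar (365,240) and the tray bottle (205,100). Tray centre re-measured at (529.3, 273.5). Lowering in two stages.

```bash

python3 -m crank '{"claw":[26,26,26,26,26,26,26,26],"slide":[[0.0015,0,-0.01],[0.0015,0,-0.025],[0.0015,0,-0.042],[0.0015,0,-0.06],[0.0015,0,-0.08],[0.0015,0,-0.1],[0.0015,0,-0.115],[0.0015,0,-0.12]],"delta_rot":[[0,0,0],[0,0,0],[0,0,0],[0,0,0],[0,0,0],[0,0,0],[0,0,0],[0,0,0]]}' >/dev/null; python3 m.py
python3 -m crank '{"claw":[26,26,26,26,26,26,26,26],"slide":[[0,0,-0.003],[0,0,-0.006],[0,0,-0.009],[0,0,-0.012],[0,0,-0.015],[0,0,-0.018],[0,0,-0.02],[0,0,-0.02]],"delta_rot":[[0,0,0],[0,0,0],[0,0,0],[0,0,0],[0,0,0],[0,0,0],[0,0,0],[0,0,0]]}' >/dev/null; python3 m.py
```

```text
18.1 q6 173.1 M [-0.046 -0.001 -0.009] F [ 0.9 -0.1 -4.2] z [528.9 272.  160.9] grip 60.32455086708069
18.9 q6 173.1 M [ 0.008  0.003 -0.072] F [ 0.3  0.4 -3.8] z [529.3 272.7 146.1] grip 60.326324701309204
```

```bash

python3 -m crank '{"claw":[26,26,26,26,26,26,26,26],"slide":[[0,0,-0.0005],[0,0,-0.001],[0,0,-0.0015],[0,0,-0.0018],[0,0,-0.002],[0,0,-0.002],[0,0,-0.002],[0,0,-0.002]],"delta_rot":[[0,0,0],[0,0,0],[0,0,0],[0,0,0],[0,0,0],[0,0,0],[0,0,0],[0,0,0]]}' >/dev/null; python3 m.py
```

```text
19.7 q6 173.1 M [-0.189  0.068 -0.033] F [-0.5 -0.8  3.8] z [529.6 272.7 145. ] grip 60.8378541469574
```

Foot is on the floor: the vertical force flipped to +3.8 N at TCP z 145. I'll release and withdraw straight up.

```bash

python3 -m crank '{"claw":[38,44,50,56,60,60,60,60],"slide":[[0,0,0],[0,0,0],[0,0,0],[0,0,0],[0,0,0],[0,0,0],[0,0,0],[0,0,0]],"delta_rot":[[0,0,0],[0,0,0],[0,0,0],[0,0,0],[0,0,0],[0,0,0],[0,0,0],[0,0,0]]}'
python3 -m crank '{"claw":[60,60,60,60,60,60,60,60],"slide":[[0,0,0.01],[0,0,0.03],[0,0,0.05],[0,0,0.08],[0,0,0.11],[0,0,0.13],[0,0,0.14],[0,0,0.14]],"delta_rot":[[0,0,0],[0,0,0],[0,0,0],[0,0,0],[0,0,0],[0,0,0],[0,0,0],[0,0,0]]}'
python3 - <<'E'
from h import *
p=env.grab_frame("wrist"); save(p,"w4.png"); c=cloud(p)
k=c[(np.hypot(c[:,0]-529,c[:,1]-273)<35)&(c[:,2]>145)]
print(len(k), k.mean(0).round(1), ((k.max(0)+k.min(0))/2).round(1),np.percentile(k[:,2],[5,50,95]).round(1))
p=env.grab_frame("scene"); cv2.imwrite("pics/g4.png",cv2.resize(p["img"][60:260,150:440,::-1],None,fx=2.7,fy=2.7,interpolation=cv2.INTER_CUBIC))
E
```

```text
t: 20.5
tool_pos: [529.4, 272.7, 144.7]
orientation: [[0.896, 0.444, 0.0], [0.444, -0.896, 0.0], [0.0, -0.0, -1.0]]
wrist_force: [1.2, -0.1, -0.4]
opening: 0.705
gripper_force: 0.0
t: 21.3
tool_pos: [529.7, 272.8, 257.7]
orientation: [[0.896, 0.444, 0.002], [0.444, -0.896, 0.001], [0.002, 0.0, -1.0]]
wrist_force: [-0.4, -0.8, -0.3]
opening: 0.702
gripper_force: 0.0
21456 [539.3 278.2 290.1] [532.2 274.3 237.8] [155.9 314.6 326.4]
```

View pics/g4.png

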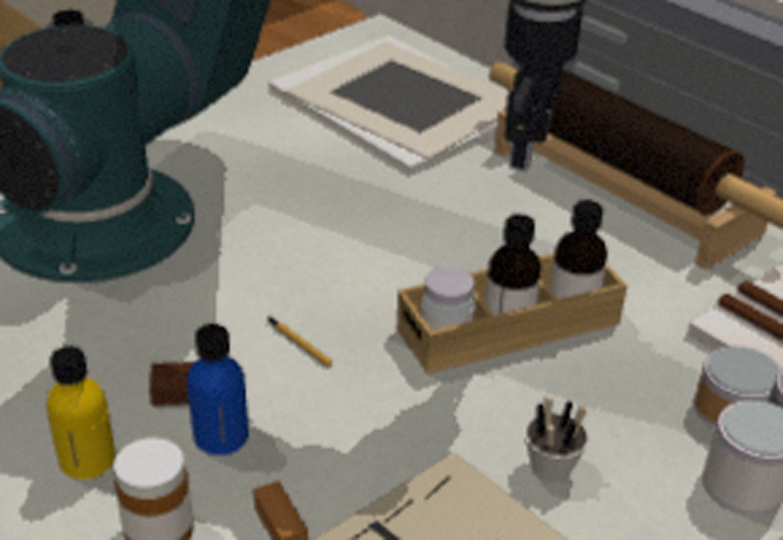

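The bottle stands upright in the middle compartment at crop (515,270), level with its neighbour. The gripper is clear and the other things are where they were.

```bash
python3 -c "
from plant import env
print(env.sign_off())"
```

```text
the job is handed in; nothing more can be done
None
```

I screwed the cap home on the table, then stood the brown bottle upright on the floor of the tray's middle compartment and handed the job in at about 21 s; the judge's verdict was not shown.

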